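Set the probe-head screw on a test fixture

ROBOT

A 7-joint arm with a two-finger parallel gripper is mounted at the origin on the work surface. World frame = base frame: x ahead of the robot, y to its left, z up, the work surface at z = 0. Lengths are in mm, angles in rad, forces in N, time in s.
With the tool pointing down it reaches from about 400 to 875 mm from the base axis. Payload 4.4 kg.
Tool frame: the origin (TCP) lies between the finger pads; the fingertips stand ctrl.finger_overhang ahead of it and the grasp point (between the pads) lies 11 mm behind it (ctrl.finger_overhang is the distance from the TCP to the fingertips, in mm); z points along the fingers, y is the direction in which the jaws open and shut (so a half turn about z gives the same grasp; the last joint's range is limited). The gripper opens to 85 mm and grips with 20 to 120 N. Pads are 22 mm wide; open, the fingers measure 114 mm over their backs; the gripper's body (76 mm by 85 mm) begins 54 mm behind the grasp point. The pads swing forward as they close: fully open they stand 13 mm farther back than shut.
Start: joints at [1.262, 0.628, 0.038, 1.517, -0.027, 0.996, -0.02], TCP at [156.301, -630.942, 239.313] pointing down, gripper open.
Joint ranges: [-3.06, 3.06], [-0.37, 2.12], [-1.25, 1.32], [0.18, 2.47], [-1.1, 4.24], [0.23, 1.98], [-2.94, 2.94]. Speed limits (rad/s): [2.57, 2.57, 3.14, 3.14, 3.14, 3.14, 3.14].

INTERFACE

Orientations are given as [roll, pitch, yaw] about the fixed x, y, z axes, in that order (R = Rz(yaw) Ry(pitch) Rx(roll)).
In Python, from cell import ctrl gives the robot as it stands. The module is installed in compiled form; this text tells all that it offers.
- The arm moves only by the tool step_arm, never from a script. Its argument "deltas" is a list that holds one entry, the list of rows, each a list of 7 numbers: the opening, from 0 (shut) to 1 (fully open), then the shift along the world's x, y, z in mm, then the turn, a rotation vector about the world's x, y, z in rad. In form: [[[grip, tx, ty, tz, rx, ry, rz], ...]]. A call has 1 to 10 rows; each row shifts and turns the commanded pose from where the row before left it; what a row does not reach is not made up. A row lasts 1/12 s, in which the tool goes at most 41.7 mm and 7.16 degrees, less where a joint would pass 70% of its speed; a pose out of reach is approached as far as the arm can. A call is refused whole if a number of a shift passes 41.7 or a number of a turn 0.125, either way. A call with a gripper value outside its range is refused whole. The fingers move at their own pace and stop on an object; the grip force is fixed at half the most. Time passes only in rows, so rows that do not move let the fingers close. It gives the time, the measured TCP pose, the force and the opening at its end, in the units of the state.
- ctrl.read_state(): the state, without advancing time (a new reading comes with each control period).
- ctrl.get_image(name): name is "side" or "top" or "wrist"; returns (picture, depth): 480x640x3 uint8, red, green, blue; 480x640 float32, mm along the optical axis (not along the pixel's ray), 0 where there is no reading.
- ctrl.camera_info(name): a dict with "intrinsics" (3x3 intrinsics, pixels), "distortion" ([k1, k2, p1, p2, k3] as OpenCV has them; the pictures are not rectified), "rvec" (rotation vector, rad) and "tvec" (3), from world to camera coordinates, as OpenCV has them. Camera axes: x right, y down, z forward; pixel columns grow to the right and rows downward; lengths in mm; the calibration is good to about 2 mm. A picture is of the moment at which its call begins: read the wrist's pose just before it. camera_info takes no time and is no camera call; for the wrist camera it gives the pose at the moment of the call.
- ctrl.finish_job(): hands the job in, once; it reports no verdict.
The state is a dict: "clock": time; "qpos": joint angles; "qd": joint speeds; "tau": joint torques, N m; "eef_pos": TCP position; "tool_rot": TCP orientation; "force": force on the tool from outside, world axes, zero at the start; "torque": the same for the moment, N m; "width": finger opening in mm.
Only numpy, scipy, OpenCV 4.12 (cv2) and the standard library are available. Lean on these libraries where they do the work, as an engineer would, in place of code of your own. Each camera call takes 0.05 s, during which the arm holds its last target.

TASK

On the circuit-board test fixture, turn the wing thumbscrew clockwise until it bottoms and comes up firm (do not force it), then back it off a quarter of a turn. With that set, swing the lock lever all the way over to its locked stop, and leave the other things on the bench alone.

Things in the scene. Friction and masses are not known exactly. Their poses are not given: they have to be found in the camera images.
- fixture: probe test fixture, fixed to the bench: aluminium base plate 200 x 240 x 12 mm (x by y) with a circuit board, columns at y = +98 and -98 mm, and across them a grey crosshead 70 x 236 mm whose flat top is 100 mm above the bench. Origin: centre of the base plate's underside; z up. The thumbscrew stands on the crosshead at x = y = 0
- thumbscrew: steel wing thumbscrew with a vertical axis on the middle of the crosshead. Its wing is an upright bar 40 mm long (x axis), 10 mm thick (y axis), 30 mm high; below it only a 10 mm thick stem. Origin: on the axis at mid-height of the wing, 28 mm above the crosshead top; z up. Tightens clockwise from above, does not rise or sink, turns with 0.05 to 0.15 N m of drag and stays where left
- wing_end (a point): end of the wing with a small dot on top, 20 mm from the axis along the thumbscrew's x, mid-height. The screw bottoms 1.2 to 2.2 rad clockwise of where it is found; nothing visible shows where. The stop is solid (0.03 to 0.08 rad of give): at least 0.4 N m on the wing for a quarter second there counts as bottomed and firm; more than 1.5 N m damages it
- witness_ring: flat steel ring 42 mm across, 3 mm thick, with a tooth on its rim 5 mm high, on the crosshead round the screw's stem. Origin on the axis at the crosshead top, x through the tooth. The screw drags it clockwise only, with the dotted wing end above the tooth, and leaves it there, so after bottoming it marks the bottomed angle; beforehand it shows nothing
- lock_lever (a joint): lock lever lying on the crosshead, turning about a vertical axis: 0 rad = fully unlocked, 1.3 rad = fully locked, against its stop. Grows counter-clockwise seen from above. Found within 0.25 rad of unlocked; it moves with about 0.12 N m (about 3 N at its post) and stays where it is left
- lock_post (a point): centre of the upright round post at the end of the lock lever: 12 mm across, from 4 to 34 mm above the crosshead top, this point 21 mm above it, 45 mm from the lever's pivot. The lever's flat arm below it reaches 10 mm above the crosshead top
- lock_pivot (a point): point on the pivot axis of the lock lever, at the height of the post's centre (121 mm above the bench); 90 mm from the screw's axis along the fixture's y axis. Seen from the pivot the post stands 40 degrees (unlocked) to 114.5 degrees (locked) counter-clockwise from the fixture's x axis
- small_heatsink: loose finned aluminium heat sink, 30 x 30 x 18 mm, standing on the fixture's base plate. Bystander, to be left alone. Origin at the centre of its underside
- screwdriver: loose screwdriver lying on the bench. Bystander, to be left alone
- memory_stick: loose memory module 133 x 30 x 4.5 mm lying flat on the bench. Bystander, to be left alone. Origin at the centre of its underside
- case_fan: loose square cooling fan 80 x 80 x 25 mm lying flat. Bystander, to be left alone. Origin at the centre of its underside
- screw_jar: loose closed jar, 48 mm across, 60 mm high. Bystander, to be left alone. Origin at the centre of its underside
- slot_bracket: loose flat steel slot bracket 120 x 19 mm. Bystander, to be left alone. Origin at the centre of its underside
- pen_cup: loose empty cup, 72 mm across, 90 mm high. Bystander, to be left alone. Origin at the centre of its underside

How it is judged:
By the outcome, as a careful person would: the job done as asked, in the order asked, and still so for the second after the job is handed in, with the robot touching nothing.
It also fails if it takes over 64 s, if anything falls off the work surface, if the arm or the gripper's body presses on something with over 40 N, if the wrist force passes 120 N, or if a joint passes its speed limit or range.

## Working session

There is one attempt and no reset: what is moved stays moved. The work goes in short steps, Python scripts to look and compute and a tool call to move; the robot and the scene stay as the last step left them, time stands still between calls to the robot, and variables do not carry over. Pictures are saved under pics/ and viewed, and the job is handed in when it is done.

Besides the shell and the picture viewer there is one more tool, called after ">>>" by a JSON object that holds its "op" and its "data". step_arm: Moves the arm, as the interface text tells. Its arguments: {"type":"object","properties":{"deltas":{"type":"array"}},"required":["deltas"]}

```bash
mkdir -p pics; cat > h.py <<'E'
import numpy as np,cv2
from cell import ctrl
def info(n):
    i=ctrl.camera_info(n);K=np.array(i["intrinsics"],float);D=np.array(i["distortion"],float)
    R=cv2.Rodrigues(np.array(i["rvec"],float))[0];t=np.array(i["tvec"],float).ravel();return K,D,R,t
def ray(n,px,z,I=None):
    K,D,R,t=I or info(n)
    u=cv2.undistortPoints(np.array(px,float).reshape(-1,1,2),K,D).reshape(-1,2)
    d=np.c_[u,np.ones(len(u))]@R; c=-R.T@t
    return c+d*((z-c[2])/d[:,2])[:,None]
def proj(n,P,I=None):
    K,D,R,t=I or info(n)
    return cv2.projectPoints(np.array(P,float).reshape(-1,3),cv2.Rodrigues(R)[0],t,K,D)[0].reshape(-1,2)
def snap(n,f):
    im,d=ctrl.get_image(n);cv2.imwrite(f"pics/{f}.png",im[:,:,::-1]);np.save(f"pics/{f}.npy",d);return im,d
E
python3 - <<'E'
from h import *
s=ctrl.read_state();print({k:np.round(v,3) for k,v in s.items()},ctrl.finger_overhang)
for n in("top","side","wrist"):
    K,D,R,t=info(n);print(n,K[0,0],-R.T@t)
    snap(n,n+"0")
E
```

```text
{'clock': np.float64(0.0), 'qpos': array([ 1.262,  0.629,  0.038,  1.518, -0.027,  0.996, -0.02 ]), 'qd': array([ 0.   , -0.002,  0.001,  0.   , -0.   , -0.   , -0.001]), 'tau': array([-1.0000e-03, -5.6340e+01,  1.2260e+00, -1.9345e+01,  1.1000e-02,
        1.1000e-02,  0.0000e+00]), 'eef_pos': array([ 156.153, -630.304,  238.368]), 'tool_rot': array([-3.14 ,  0.   ,  0.243]), 'force': array([ 0.631, -0.419, -0.096]), 'torque': array([-0.004, -0.023, -0.034]), 'width': np.float64(85.254)} 8.0
top 572.6580008788098 [ 434.1605109   -34.22739074 1480.75557597]
side 481.29332343019615 [ 273.01630273 -738.20272398  696.91948624]
wrist 410.23993165269405 [ 236.05023622 -609.63137754  373.86640227]
```

View pics/top0.png

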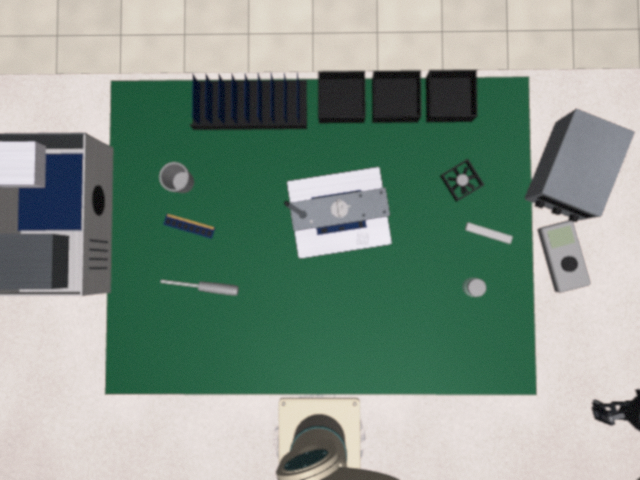

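View pics/side0.png

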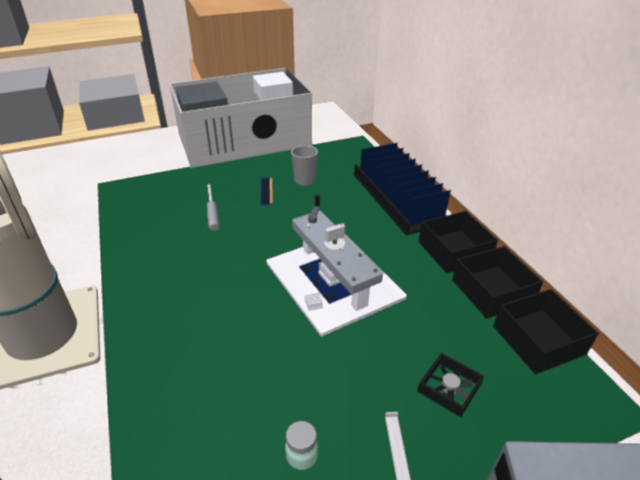

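```bash
python3 - <<'E'
from h import *
a=cv2.imread("pics/top0.png");c=cv2.resize(a[160:265,270:405],None,fx=5.9,fy=5.7,interpolation=cv2.INTER_CUBIC);cv2.imwrite("pics/top0c.png",c)
a=cv2.imread("pics/side0.png");c=cv2.resize(a[185:335,260:410],None,fx=4,fy=4,interpolation=cv2.INTER_CUBIC);cv2.imwrite("pics/side0c.png",c)
E
```

```text
(no output)
```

View pics/top0c.png

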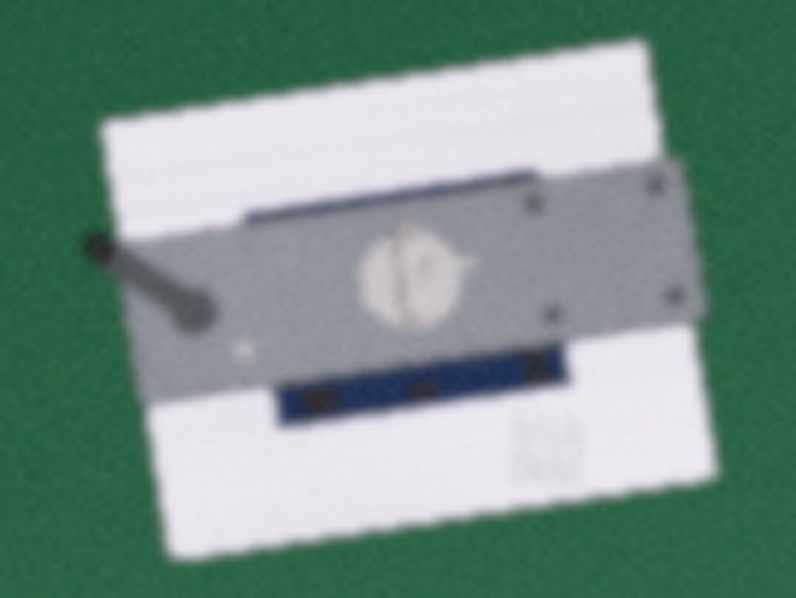

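View pics/side0c.png

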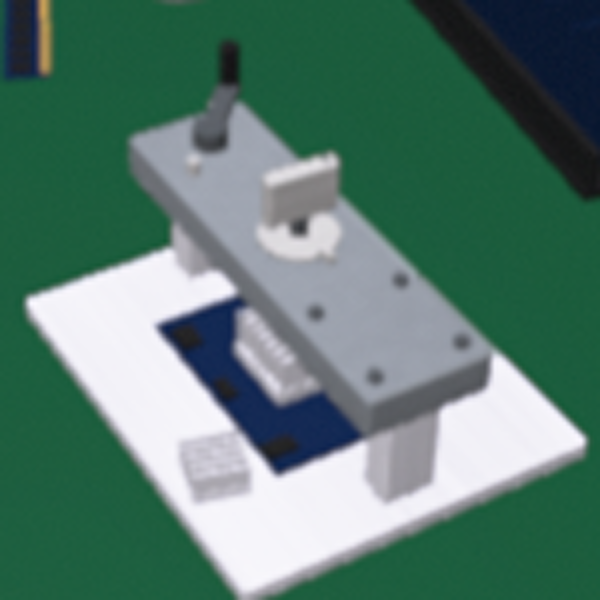

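```bash
python3 - <<'E'
from h import *
im=cv2.imread("pics/top0.png")
sub=im.copy();m=((im.min(2)>200)).astype(np.uint8);mm=np.zeros_like(m);mm[155:270,275:405]=m[155:270,275:405]
hsv=cv2.cvtColor(im,cv2.COLOR_BGR2HSV)
# non-green region hull
g=((hsv[:,:,0]>45)&(hsv[:,:,0]<90)&(hsv[:,:,1]>80)).astype(np.uint8)
ys,xs=np.where(mm);r=cv2.minAreaRect(np.c_[xs,ys].astype(np.float32));print(r)
b=cv2.boxPoints(r);W=ray("top",b,12);print(W.round(1),W.mean(0).round(1))
for i in range(4):
    e=W[(i+1)%4]-W[i];print(np.linalg.norm(e).round(1),np.degrees(np.arctan2(e[1],e[0])).round(2))
s=lambda u,v:(270+u/5.9,160+v/5.7)
print("pivot",ray("top",[s(195,312)],110),"post",ray("top",[s(97,245)],134),"crosshead c",ray("top",[s(x,y) for x,y in[(685,158),(706,318),(148,403),(122,240)]],100).round(1))
print("ring",ray("top",[s(408,280)],103))
K,D,R,t=info("wrist");print(R.round(3))
E
```

```text
((338.7564392089844, 212.24118041992188), (76.04605102539062, 92.00862121582031), 81.11934661865234)
[[ 652.6   77.7   12. ]
 [ 688.  -157.2   12. ]
 [ 493.9 -185.4   12. ]
 [ 458.4   47.7   12. ]] [573.2 -54.3  12. ]
237.6 -81.43
196.2 -171.73
235.8 98.64
196.5 8.8
pivot [[558.07802692  32.73523141 110.        ]] post [[584.01844559  70.82439503 134.        ]] crosshead c [[ 623.5 -168.1  100. ]
 [ 555.3 -176.   100. ]
 [ 520.3   52.6  100. ]
 [ 589.9   63.2  100. ]]
ring [[571.84718479 -54.18173044 103.        ]]
[[ 0.24  -0.971 -0.   ]
 [-0.92  -0.228  0.32 ]
 [-0.311 -0.076 -0.947]]
```

View pics/wrist0.png

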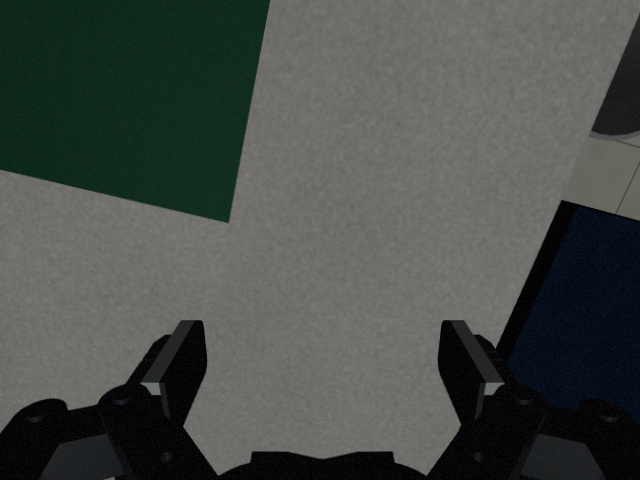

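>>> {"op": "step_arm", "data": {"deltas": [[[1,25,36,0,0,0,0],[1,25,36,0,0,0,0],[1,25,36,0,0,0,0],[1,25,36,0,0,0,0],[1,25,36,0,0,0,0],[1,25,36,0,0,0,0],[1,25,36,0,0,0,0],[1,25,36,0,0,0,0]]]}}

```text
clock: 0.82
eef_pos: [347.1, -355.3, 239.3]
tool_rot: [-3.142, -0.0, 0.242]
force: [0.5, -0.4, 0.5]
width: 85.2
```

>>> {"op": "step_arm", "data": {"deltas": [[[1,25,36,0,0,0,0],[1,25,36,0,0,0,-0.03],[1,26,36,0,0,0,-0.03],[1,26,36,0,0,0,-0.03],[1,26,36,0,0,0,0],[1,26,36,0,0,0,0],[1,26,35,0,0,0,0],[1,26,32,0,0,0,0],[1,0,0,0,0,0,0],[1,0,0,0,0,0,0]]]}}

```text
clock: 1.65
eef_pos: [543.6, -84.9, 238.8]
tool_rot: [-3.14, -0.0, 0.159]
force: [-0.5, -1.8, -0.3]
width: 85.0
```

```bash
python3 - <<'E'
from h import *
print(ctrl.read_state()["qpos"])
K,D,R,t=info("wrist");np.savez("pics/w1.npz",K=K,D=D,R=R,t=t);snap("wrist","w1")
E
```

```text
[ 0.09915646  0.48491398  0.00809277  1.79966892 -0.00647714  0.85712539
 -1.30141684]
```

View pics/w1.png

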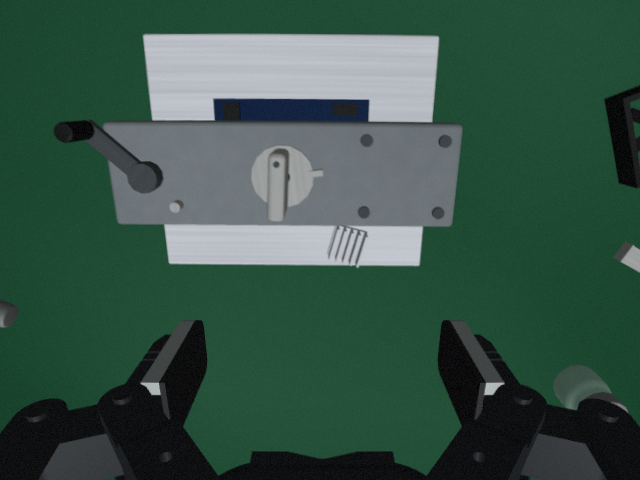

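```bash
python3 - <<'E'
from h import *
a=cv2.imread("pics/w1.png");c=cv2.resize(a[115:235,45:345],None,fx=2.6,fy=2.6,interpolation=cv2.INTER_CUBIC);cv2.imwrite("pics/w1a.png",c)
c=cv2.resize(a[135:235,230:340],None,fx=6,fy=6,interpolation=cv2.INTER_CUBIC);cv2.imwrite("pics/w1b.png",c)
E
```

```text
(no output)
```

View pics/w1a.png

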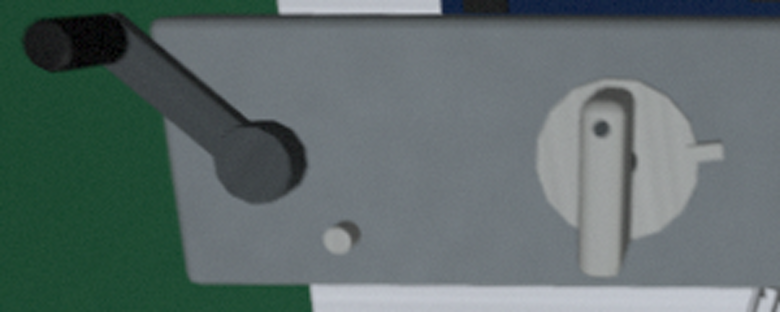

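View pics/w1b.png

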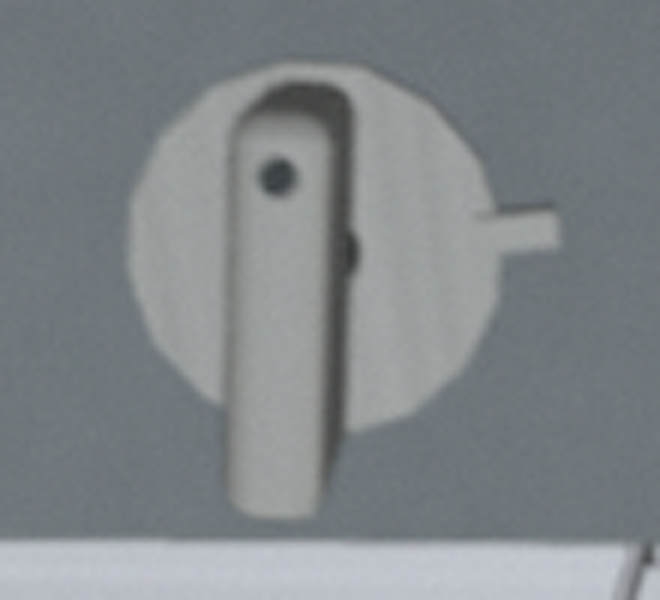

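```bash
python3 - <<'E'
from h import *
z=np.load("pics/w1.npz");I=(z["K"],z["D"],z["R"],z["t"])
s=lambda u,v:(230+u/6,135+v/6)
P=ray("wrist",[s(282,113),s(275,518),s(236,300),s(323,300),s(278,177)],143,I);print(P.round(1))
e=P[0]-P[1];print("len",np.linalg.norm(e),"yaw",np.arctan2(e[1],e[0]),"centre",(P[0]+P[1])/2)
print("ring",ray("wrist",[s(313,248)],103,I).round(1),"tooth",ray("wrist",[s(555,230)],105,I).round(1))
q=lambda u,v:(45+u/2.6,115+v/2.6)
print("post top",ray("wrist",[q(50,46)],134,I).round(1),"pivot",ray("wrist",[q(253,165)],112,I).round(1),"pin",ray("wrist",[q(338,239)],108,I).round(1))
print("crosshead",ray("wrist",[(104,122),(462,125),(454,226),(119,223)],100,I).round(1))
E
```

```text
[[594.2 -50.4 143. ]
 [555.3 -54.6 143. ]
 [576.1 -48.3 143. ]
 [577.4 -56.4 143. ]
 [588.2 -50.8 143. ]]
len 39.063921101198105 yaw 0.10684337390737028 centre [574.73231875 -52.49648197 143.        ]
ring [[574.8 -52.1 103. ]] tooth [[581.3 -78.1 105. ]]
post top [[586.2  73.4 134. ]] pivot [[561.   36.5 112. ]] pin [[544.1  15.9 108. ]]
crosshead [[ 591.5   67.4  100. ]
 [ 625.9 -162.6  100. ]
 [ 558.7 -174.9  100. ]
 [ 523.9   57.2  100. ]]
```

>>> {"op": "step_arm", "data": {"deltas": [[[1,6,6,0,0,0,0.124],[1,6,6,0,0,0,0.124],[1,6,6,0,0,0,0.124],[1,6,6,0,0,0,0.124],[1,6,6,0,0,0,0.124],[1,0,0,0,0,0,0.124],[1,0,0,0,0,0,0.124],[1,0,0,0,0,0,0.124],[1,0,0,0,0,0,0.124],[1,0,0,0,0,0,0.124]]]}}

```text
clock: 2.53
eef_pos: [571.3, -60.6, 239.2]
tool_rot: [-3.141, 0.001, 1.396]
force: [0.4, -0.0, 0.4]
width: 85.1
```

>>> {"op": "step_arm", "data": {"deltas": [[[1,0,0,0,0,0,0.124],[1,0,0,0,0,0,0.124],[1,0,0,0,0,0,0.124],[1,0,0,0,0,0,0.124],[1,0,0,0,0,0,0.124],[1,0,0,0,0,0,0.124],[1,0,0,0,0,0,0.124],[1,0,0,0,0,0,0.124],[1,0,0,0,0,0,0.124],[1,0,0,0,0,0,0.124]]]}}

```text
clock: 3.37
eef_pos: [571.3, -60.8, 239.1]
tool_rot: [-3.14, -0.0, 2.636]
force: [0.6, 0.2, 0.3]
width: 85.3
```

>>> {"op": "step_arm", "data": {"deltas": [[[1,0,0,0,0,0,0.124],[1,0,0,0,0,0,0.124],[1,0,0,0,0,0,0.124],[1,0,0,0,0,0,0.124],[1,0,0,0,0,0,0.1],[1,0,0,0,0,0,0],[1,0,0,0,0,0,0]]]}}

```text
clock: 3.95
eef_pos: [571.6, -60.0, 238.9]
tool_rot: [-3.141, -0.001, -3.06]
force: [0.7, -0.1, 0.2]
width: 85.6
```

>>> {"op": "step_arm", "data": {"deltas": [[[1,3,8,0,0,0,0.026],[1,0,0,-20,0,0,0],[1,0,0,-30,0,0,0],[1,0,0,-10,0,0,0],[1,0,0,0,0,0,0],[1,0,0,0,0,0,0]]]}}

```text
clock: 4.45
eef_pos: [575.4, -49.8, 179.4]
tool_rot: [3.141, -0.001, -3.028]
force: [-0.4, 0.2, 1.1]
width: 85.4
```

```bash
python3 - <<'E'
from h import *
s=ctrl.read_state();print(s["eef_pos"],s["tool_rot"],s["qpos"])
K,D,R,t=I=info("wrist");np.savez("pics/w2.npz",K=K,D=D,R=R,t=t);snap("wrist","w2")
print(proj("wrist",[[574.3,-52.6,143],[574.3,-52.6,113]],I))
E
```

```text
[575.4120616  -49.75469156 179.42049613] [ 3.14132006e+00 -6.71798655e-04 -3.02831314e+00] [ 0.51672029  0.71120371 -0.78333365  1.77180489  0.61585068  0.92221434
  1.15014362]
[[313.93800629 288.22673846]
 [315.023882   263.89955494]]
```

View pics/w2.png

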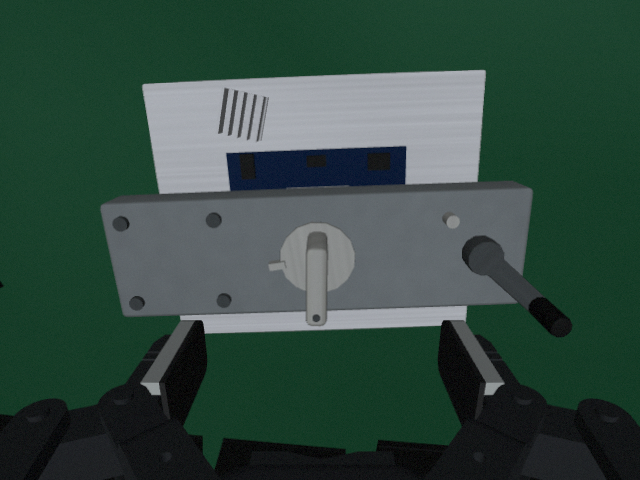

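```bash
python3 - <<'E'
from h import *
z=np.load("pics/w2.npz");I=(z["K"],z["D"],z["R"],z["t"])
P=ray("wrist",[(316.3,322.5),(317.5,236)],143,I);e=P[0]-P[1];print(P,np.linalg.norm(e),np.arctan2(e[1],e[0]),P.mean(0))
print(ray("wrist",[(317.5,257.5)],103,I))
E
```

```text
[[591.97448008 -49.58197294 143.        ]
 [548.97967892 -53.73247873 143.        ]] 43.19467125716128 0.0962368568549518 [570.4770795  -51.65722583 143.        ]
[[574.37464493 -51.38286378 103.        ]]
```

>>> {"op": "step_arm", "data": {"deltas": [[[1,-1,-2,-10,0,0,0],[1,0,0,-20,0,0,0],[1,0,0,-20,0,0,0],[1,0,0,-8,0,0,0],[1,0,0,0,0,0,0],[0.3,0,0,0,0,0,0],[0.3,0,0,0,0,0,0],[0.3,0,0,0,0,0,0],[0.3,0,0,0,0,0,0],[0.3,0,0,0,0,0,0]]]}}

```text
clock: 5.33
eef_pos: [574.8, -52.2, 122.0]
tool_rot: [-3.141, 0.001, -3.028]
force: [0.1, -0.0, -0.1]
width: 26.7
```

>>> {"op": "step_arm", "data": {"deltas": [[[0,0,0,0,0,0,0],[0,0,0,0,0,0,0],[0,0,0,0,0,0,0],[0,0,0,0,0,0,0]]]}}

```text
clock: 5.67
eef_pos: [574.6, -52.5, 121.8]
tool_rot: [-3.141, 0.0, -3.029]
force: [-0.3, -1.3, 5.2]
width: 8.9
```

```bash
python3 - <<'E'
from h import *
s=ctrl.read_state();print({k:np.round(v,3) for k,v in s.items()})
snap("wrist","w3")
E
```

```text
{'clock': np.float64(5.667), 'qpos': array([ 0.484,  0.781, -0.723,  1.819,  0.696,  0.815,  1.088]), 'qd': array([ 0.002, -0.001, -0.   ,  0.001,  0.001, -0.002, -0.   ]), 'tau': array([-9.5700e-01, -4.9930e+01, -9.8300e+00, -1.2214e+01, -1.9900e-01,
       -5.4000e-01, -4.0000e-02]), 'eef_pos': array([574.614, -52.528, 121.786]), 'tool_rot': array([-3.141,  0.   , -3.029]), 'force': array([-0.339, -1.254,  5.231]), 'torque': array([-0.328,  0.242,  0.039]), 'width': np.float64(8.881)}
```

View pics/w3.png

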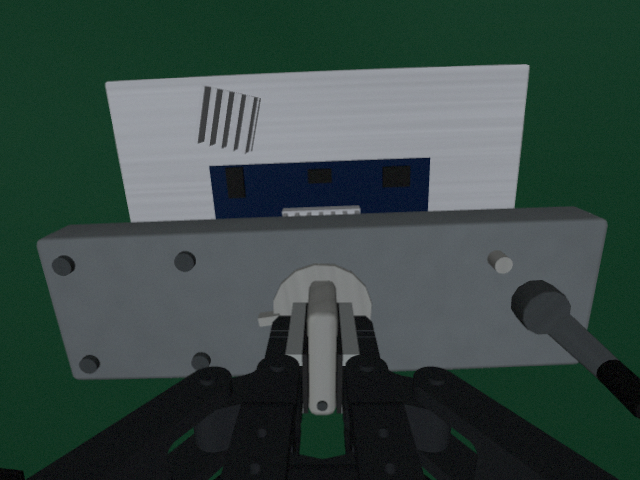

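>>> {"op": "step_arm", "data": {"deltas": [[[0,0,0,0,0,0,-0.05],[0,0,0,0,0,0,-0.08],[0,0,0,0,0,0,-0.1],[0,0,0,0,0,0,-0.1],[0,0,0,0,0,0,-0.1]]]}}

```text
clock: 6.13
eef_pos: [574.6, -52.3, 121.8]
tool_rot: [-3.141, 0.001, 2.82]
force: [-1.3, -2.4, 4.7]
width: 9.1
```

```bash
cat > st.py <<'E'
from h import *
s=ctrl.read_state()
print(np.round(s["clock"],2),s["eef_pos"].round(1) if hasattr(s["eef_pos"],'round') else s["eef_pos"],"yaw",round(s["tool_rot"][2]%(2*np.pi),4),"F",np.round(s["force"],1),"T",np.round(s["torque"],3),"w",round(s["width"],2),np.round(s["qpos"],2), "tau7",np.round(s["tau"],3)[6])
E
python3 st.py
```

```text
6.13 [574.6 -52.3 121.8] yaw 2.8199 F [-1.3 -2.4  4.7] T [-0.18   0.166  0.068] w 9.1 [ 0.42  0.75 -0.61  1.82  0.6   0.76  0.74] tau7 0.909
```

>>> {"op": "step_arm", "data": {"deltas": [[[0,0,0,0,0,0,-0.1],[0,0,0,0,0,0,-0.1],[0,0,0,0,0,0,-0.1],[0,0,0,0,0,0,-0.1],[0,0,0,0,0,0,-0.1],[0,0,0,0,0,0,-0.1],[0,0,0,0,0,0,0]]]}}

```text
clock: 6.72
eef_pos: [574.8, -52.1, 121.8]
tool_rot: [3.141, 0.001, 2.222]
force: [-0.8, 0.1, 5.1]
width: 8.9
```

```bash
python3 st.py
```

```text
6.72 [574.8 -52.1 121.8] yaw 2.2224 F [-0.8  0.1  5.1] T [-0.227  0.103  0.004] w 8.9 [ 0.32  0.71 -0.45  1.82  0.45  0.71  0.27] tau7 -0.71
```

>>> {"op": "step_arm", "data": {"deltas": [[[0,0,0,0,0,0,-0.03],[0,0,0,0,0,0,-0.03],[0,0,0,0,0,0,-0.03]]]}}

```text
clock: 6.97
eef_pos: [574.8, -52.1, 121.7]
tool_rot: [3.141, 0.0, 2.136]
force: [-0.5, -1.0, 4.4]
width: 8.8
```

```bash
python3 st.py
```

```text
6.97 [574.8 -52.1 121.7] yaw 2.1364 F [-0.5 -1.   4.4] T [-0.094  0.117  0.056] w 8.84 [ 0.31  0.71 -0.43  1.82  0.43  0.7   0.21] tau7 0.227
```

>>> {"op": "step_arm", "data": {"deltas": [[[0,0,0,0,0,0,-0.03],[0,0,0,0,0,0,-0.03]]]}}

```text
clock: 7.13
eef_pos: [574.9, -52.1, 121.8]
tool_rot: [3.141, 0.0, 2.076]
force: [-0.2, 0.0, 5.5]
width: 8.7
```

```bash
python3 st.py
```

```text
7.13 [574.9 -52.1 121.8] yaw 2.0763 F [-0.2  0.   5.5] T [-0.176  0.084  0.072] w 8.74 [ 0.3   0.71 -0.41  1.82  0.42  0.69  0.16] tau7 0.225
```

>>> {"op": "step_arm", "data": {"deltas": [[[0,0,0,0,0,0,-0.03],[0,0,0,0,0,0,-0.03]]]}}

```text
clock: 7.3
eef_pos: [574.9, -52.1, 121.8]
tool_rot: [3.14, 0.0, 2.016]
force: [-1.2, -1.5, 5.2]
width: 8.9
```

```bash
python3 st.py
```

```text
7.3 [574.9 -52.1 121.8] yaw 2.0163 F [-1.2 -1.5  5.2] T [-0.194  0.139  0.08 ] w 8.86 [ 0.29  0.7  -0.39  1.82  0.4   0.69  0.12] tau7 0.224
```

>>> {"op": "step_arm", "data": {"deltas": [[[0,0,0,0,0,0,-0.03],[0,0,0,0,0,0,-0.03]]]}}

```text
clock: 7.47
eef_pos: [574.9, -52.1, 121.8]
tool_rot: [3.14, 0.0, 1.956]
force: [0.6, -0.5, 6.1]
width: 9.2
```

```bash
python3 st.py
```

```text
7.47 [574.9 -52.1 121.8] yaw 1.9563 F [ 0.6 -0.5  6.1] T [-0.142  0.099  0.082] w 9.16 [ 0.28  0.7  -0.38  1.82  0.38  0.69  0.07] tau7 0.223
```

>>> {"op": "step_arm", "data": {"deltas": [[[0,0,0,0,0,0,-0.03],[0,0,0,0,0,0,-0.03]]]}}

```text
clock: 7.63
eef_pos: [575.0, -52.0, 121.8]
tool_rot: [3.14, 0.0, 1.896]
force: [-0.5, -1.1, 5.8]
width: 9.2
```

```bash
python3 st.py
```

```text
7.63 [575.  -52.  121.8] yaw 1.8964 F [-0.5 -1.1  5.8] T [-0.196  0.051  0.026] w 9.19 [ 0.27  0.7  -0.36  1.83  0.37  0.68  0.03] tau7 0.222
```

>>> {"op": "step_arm", "data": {"deltas": [[[0,0,0,0,0,0,-0.03],[0,0,0,0,0,0,-0.03]]]}}

```text
clock: 7.8
eef_pos: [575.0, -52.0, 121.8]
tool_rot: [3.14, 0.0, 1.836]
force: [-0.3, -0.6, 5.0]
width: 9.2
```

```bash
python3 st.py
```

```text
7.8 [575.  -52.  121.8] yaw 1.8364 F [-0.3 -0.6  5. ] T [-0.155  0.042  0.073] w 9.15 [ 0.26  0.7  -0.34  1.83  0.35  0.68 -0.02] tau7 0.207
```

>>> {"op": "step_arm", "data": {"deltas": [[[0,0,0,0,0,0,-0.03],[0,0,0,0,0,0,-0.03]]]}}

```text
clock: 7.97
eef_pos: [575.0, -52.0, 121.8]
tool_rot: [3.14, 0.0, 1.777]
force: [-0.9, -2.0, 5.6]
width: 8.8
```

```bash
python3 st.py
```

```text
7.97 [575.  -52.  121.8] yaw 1.7767 F [-0.9 -2.   5.6] T [-0.142 -0.056  0.112] w 8.75 [ 0.25  0.7  -0.33  1.83  0.33  0.67 -0.06] tau7 0.149
```

>>> {"op": "step_arm", "data": {"deltas": [[[0,0,0,0,0,0,-0.03],[0,0,0,0,0,0,-0.03]]]}}

```text
clock: 8.13
eef_pos: [575.0, -52.0, 121.8]
tool_rot: [3.14, 0.0, 1.717]
force: [-0.3, -1.2, 5.5]
width: 8.9
```

```bash
python3 st.py
```

```text
8.13 [575.  -52.  121.8] yaw 1.7167 F [-0.3 -1.2  5.5] T [-0.16  -0.003  0.101] w 8.94 [ 0.24  0.69 -0.31  1.83  0.32  0.67 -0.11] tau7 0.149
```

>>> {"op": "step_arm", "data": {"deltas": [[[0,0,0,0,0,0,-0.03],[0,0,0,0,0,0,-0.03]]]}}

```text
clock: 8.3
eef_pos: [575.1, -52.0, 121.8]
tool_rot: [3.14, -0.0, 1.657]
force: [-0.0, -0.9, 5.7]
width: 9.1
```

```bash
python3 st.py
```

```text
8.3 [575.1 -52.  121.8] yaw 1.6568 F [-0.  -0.9  5.7] T [-0.163 -0.006  0.082] w 9.08 [ 0.23  0.69 -0.29  1.83  0.3   0.67 -0.15] tau7 0.148
```

>>> {"op": "step_arm", "data": {"deltas": [[[0,0,0,0,0,0,-0.03],[0,0,0,0,0,0,-0.03]]]}}

```text
clock: 8.47
eef_pos: [575.1, -52.0, 121.8]
tool_rot: [3.14, -0.0, 1.597]
force: [0.6, -0.2, 5.8]
width: 8.9
```

```bash
python3 st.py
```

```text
8.47 [575.1 -52.  121.8] yaw 1.5967 F [ 0.6 -0.2  5.8] T [-0.182 -0.001  0.119] w 8.86 [ 0.22  0.69 -0.28  1.83  0.28  0.66 -0.2 ] tau7 0.147
```

>>> {"op": "step_arm", "data": {"deltas": [[[0,0,0,0,0,0,-0.03],[0,0,0,0,0,0,-0.03]]]}}

```text
clock: 8.63
eef_pos: [575.1, -52.0, 121.7]
tool_rot: [3.14, -0.0, 1.537]
force: [0.1, -0.7, 5.1]
width: 9.2
```

```bash
python3 st.py
```

```text
8.63 [575.1 -52.  121.7] yaw 1.5366 F [ 0.1 -0.7  5.1] T [-0.176 -0.016  0.125] w 9.19 [ 0.21  0.69 -0.26  1.83  0.27  0.66 -0.24] tau7 0.146
```

>>> {"op": "step_arm", "data": {"deltas": [[[0,0,0,0,0,0,-0.03],[0,0,0,0,0,0,-0.03]]]}}

```text
clock: 8.8
eef_pos: [575.2, -52.1, 121.8]
tool_rot: [3.14, -0.0, 1.477]
force: [-0.3, -0.9, 5.5]
width: 8.8
```

```bash
python3 st.py
```

```text
8.8 [575.2 -52.1 121.8] yaw 1.4766 F [-0.3 -0.9  5.5] T [-0.182 -0.074  0.156] w 8.81 [ 0.2   0.69 -0.24  1.83  0.25  0.66 -0.29] tau7 0.146
```

>>> {"op": "step_arm", "data": {"deltas": [[[0,0,0,0,0,0,-0.03],[0,0,0,0,0,0,-0.02]]]}}

```text
clock: 8.97
eef_pos: [575.2, -52.0, 121.8]
tool_rot: [3.14, -0.0, 1.427]
force: [-0.2, -0.4, 5.8]
width: 8.9
```

```bash
python3 st.py
```

```text
8.97 [575.2 -52.  121.8] yaw 1.4267 F [-0.2 -0.4  5.8] T [-0.16  -0.079  0.112] w 8.85 [ 0.19  0.69 -0.23  1.83  0.24  0.65 -0.32] tau7 -0.01
```

>>> {"op": "step_arm", "data": {"deltas": [[[0,0,0,0,0,0,-0.03],[0,0,0,0,0,0,-0.03]]]}}

```text
clock: 9.13
eef_pos: [575.2, -52.0, 121.8]
tool_rot: [3.14, -0.001, 1.367]
force: [0.4, 0.4, 5.5]
width: 9.3
```

```bash
python3 st.py
```

```text
9.13 [575.2 -52.  121.8] yaw 1.3667 F [0.4 0.4 5.5] T [-0.126 -0.076  0.147] w 9.25 [ 0.18  0.68 -0.21  1.83  0.22  0.65 -0.37] tau7 0.152
```

>>> {"op": "step_arm", "data": {"deltas": [[[0,0,0,0,0,0,-0.03],[0,0,0,0,0,0,-0.03]]]}}

```text
clock: 9.3
eef_pos: [575.3, -52.0, 121.8]
tool_rot: [3.14, -0.001, 1.307]
force: [0.5, -0.6, 5.5]
width: 8.7
```

```bash
python3 st.py
```

```text
9.3 [575.3 -52.  121.8] yaw 1.3067 F [ 0.5 -0.6  5.5] T [-0.154 -0.081  0.082] w 8.73 [ 0.17  0.68 -0.19  1.83  0.2   0.65 -0.41] tau7 0.144
```

>>> {"op": "step_arm", "data": {"deltas": [[[0,0,0,0,0,0,-0.03],[0,0,0,0,0,0,-0.03]]]}}

```text
clock: 9.47
eef_pos: [575.2, -52.1, 121.7]
tool_rot: [3.14, -0.001, 1.247]
force: [1.3, 0.5, 5.0]
width: 9.0
```

```bash
python3 st.py
```

```text
9.47 [575.2 -52.1 121.7] yaw 1.2468 F [1.3 0.5 5. ] T [-0.189 -0.1    0.167] w 9.01 [ 0.16  0.68 -0.18  1.83  0.19  0.65 -0.46] tau7 0.143
```

```bash
python3 - <<'E'
from h import *
snap("wrist","w4")
E
```

```text
(no output)
```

View pics/w4.png

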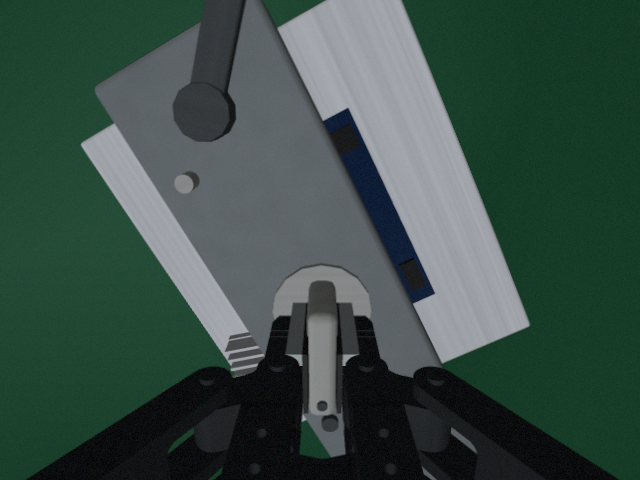

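>>> {"op": "step_arm", "data": {"deltas": [[[0,0,0,0,0,0,-0.03],[0,0,0,0,0,0,-0.03]]]}}

```text
clock: 9.68
eef_pos: [575.3, -52.1, 121.8]
tool_rot: [3.14, -0.001, 1.187]
force: [1.1, -1.4, 5.8]
width: 9.1
```

```bash
python3 st.py
```

```text
9.68 [575.3 -52.1 121.8] yaw 1.1868 F [ 1.1 -1.4  5.8] T [-0.222 -0.073  0.091] w 9.13 [ 0.14  0.68 -0.16  1.83  0.17  0.64 -0.5 ] tau7 0.162
```

>>> {"op": "step_arm", "data": {"deltas": [[[0,0,0,0,0,0,-0.03],[0,0,0,0,0,0,-0.03]]]}}

```text
clock: 9.85
eef_pos: [575.4, -52.1, 121.8]
tool_rot: [3.14, -0.001, 1.127]
force: [0.3, -0.3, 5.4]
width: 9.0
```

```bash
python3 st.py
```

```text
9.85 [575.4 -52.1 121.8] yaw 1.1267 F [ 0.3 -0.3  5.4] T [-0.251 -0.079  0.123] w 9.05 [ 0.13  0.68 -0.14  1.83  0.15  0.64 -0.54] tau7 0.142
```

>>> {"op": "step_arm", "data": {"deltas": [[[0,0,0,0,0,0,-0.03],[0,0,0,0,0,0,-0.03]]]}}

```text
clock: 10.02
eef_pos: [575.4, -52.1, 121.8]
tool_rot: [3.14, -0.001, 1.067]
force: [0.8, -0.6, 5.2]
width: 9.1
```

```bash
python3 st.py
```

```text
10.02 [575.4 -52.1 121.8] yaw 1.0667 F [ 0.8 -0.6  5.2] T [-0.24  -0.137  0.158] w 9.08 [ 0.12  0.68 -0.13  1.83  0.13  0.64 -0.59] tau7 0.141
```

>>> {"op": "step_arm", "data": {"deltas": [[[0,0,0,0,0,0,-0.03]]]}}

```text
clock: 10.1
eef_pos: [575.4, -52.1, 121.8]
tool_rot: [3.14, -0.001, 1.037]
force: [-0.1, -0.9, 5.2]
width: 9.0
```

```bash
python3 st.py
```

```text
10.1 [575.4 -52.1 121.8] yaw 1.0368 F [-0.1 -0.9  5.2] T [-0.235 -0.14   0.172] w 9.02 [ 0.12  0.68 -0.12  1.83  0.12  0.64 -0.61] tau7 0.082
```

>>> {"op": "step_arm", "data": {"deltas": [[[0,0,0,0,0,0,-0.03]]]}}

```text
clock: 10.18
eef_pos: [575.4, -52.1, 121.8]
tool_rot: [3.14, -0.001, 1.008]
force: [-0.5, 0.2, 4.7]
width: 9.2
```

```bash
python3 st.py
```

```text
10.18 [575.4 -52.1 121.8] yaw 1.0076 F [-0.5  0.2  4.7] T [-0.282 -0.335  0.412] w 9.2 [ 0.11  0.68 -0.11  1.83  0.12  0.64 -0.63] tau7 -0.187
```

>>> {"op": "step_arm", "data": {"deltas": [[[0,0,0,0,0,0,-0.02]]]}}

```text
clock: 10.27
eef_pos: [575.5, -52.2, 121.8]
tool_rot: [3.139, -0.001, 0.989]
force: [0.2, -1.0, 5.0]
width: 8.7
```

```bash
python3 st.py
```

```text
10.27 [575.5 -52.2 121.8] yaw 0.9885 F [ 0.2 -1.   5. ] T [-0.421 -0.416  0.668] w 8.73 [ 0.11  0.68 -0.1   1.83  0.11  0.64 -0.64] tau7 -0.508
```

>>> {"op": "step_arm", "data": {"deltas": [[[0,0,0,0,0,0,-0.01]]]}}

```text
clock: 10.35
eef_pos: [575.5, -52.1, 121.8]
tool_rot: [3.139, -0.001, 0.98]
force: [-0.3, -1.0, 5.1]
width: 9.0
```

```bash
python3 st.py
```

```text
10.35 [575.5 -52.1 121.8] yaw 0.9796 F [-0.3 -1.   5.1] T [-0.467 -0.405  0.694] w 9.04 [ 0.11  0.68 -0.1   1.83  0.11  0.64 -0.65] tau7 -0.672
```

>>> {"op": "step_arm", "data": {"deltas": [[[0,0,0,0,0,0,0],[0,0,0,0,0,0,0],[0,0,0,0,0,0,0]]]}}

```text
clock: 10.6
eef_pos: [575.5, -52.1, 121.8]
tool_rot: [3.139, -0.001, 0.98]
force: [0.6, -1.7, 5.2]
width: 9.2
```

```bash
python3 st.py
```

```text
10.6 [575.5 -52.1 121.8] yaw 0.9804 F [ 0.6 -1.7  5.2] T [-0.403 -0.453  0.595] w 9.17 [ 0.11  0.68 -0.1   1.83  0.11  0.64 -0.65] tau7 -0.593
```

>>> {"op": "step_arm", "data": {"deltas": [[[0,0,0,0,0,0,0],[0,0,0,0,0,0,0],[0,0,0,0,0,0,0]]]}}

```text
clock: 10.85
eef_pos: [575.5, -52.1, 121.8]
tool_rot: [3.139, -0.001, 0.98]
force: [-0.8, -1.0, 4.7]
width: 8.9
```

```bash
python3 st.py
```

```text
10.85 [575.5 -52.1 121.8] yaw 0.9803 F [-0.8 -1.   4.7] T [-0.391 -0.4    0.605] w 8.87 [ 0.11  0.68 -0.1   1.83  0.11  0.64 -0.65] tau7 -0.594
```

>>> {"op": "step_arm", "data": {"deltas": [[[0,0,0,0,0,0,-0.012],[0,0,0,0,0,0,0],[0,0,0,0,0,0,0],[0,0,0,0,0,0,0],[0,0,0,0,0,0,0]]]}}

```text
clock: 11.27
eef_pos: [575.5, -52.1, 121.8]
tool_rot: [3.139, -0.001, 0.969]
force: [-1.4, -1.2, 4.6]
width: 8.8
```

```bash
python3 st.py
```

```text
11.27 [575.5 -52.1 121.8] yaw 0.9687 F [-1.4 -1.2  4.6] T [-0.451 -0.447  0.765] w 8.81 [ 0.1   0.68 -0.1   1.83  0.1   0.64 -0.66] tau7 -0.706
```

>>> {"op": "step_arm", "data": {"deltas": [[[0,0,0,0,0,0,0.05],[0,0,0,0,0,0,0.1],[0,0,0,0,0,0,0.12],[0,0,0,0,0,0,0.12],[0,0,0,0,0,0,0.12],[0,0,0,0,0,0,0.12],[0,0,0,0,0,0,0.12]]]}}

```text
clock: 11.85
eef_pos: [575.1, -52.0, 121.8]
tool_rot: [3.14, -0.0, 1.721]
force: [1.1, -0.5, 5.4]
width: 8.8
```

>>> {"op": "step_arm", "data": {"deltas": [[[0,0,0,0,0,0,0.12],[0,0,0,0,0,0,0.12],[0,0,0,0,0,0,0.12],[0,0,0,0,0,0,0.12],[0,0,0,0,0,0,0.12],[0,0,0,0,0,0,0.12],[0,0,0,0,0,0,0.1],[0,0,0,0,0,0,0],[0,0,0,0,0,0,0]]]}}

```text
clock: 12.6
eef_pos: [574.7, -52.2, 121.7]
tool_rot: [3.141, 0.0, 2.536]
force: [-0.9, -1.0, 6.4]
width: 8.9
```

```bash
python3 st.py;  python3 - <<'E'
from h import *
snap("wrist","w5")
E
```

```text
12.6 [574.7 -52.2 121.7] yaw 2.5356 F [-0.9 -1.   6.4] T [-0.195  0.157  0.081] w 8.92 [ 0.38  0.73 -0.54  1.82  0.53  0.74  0.51] tau7 0.036
```

View pics/w5.png

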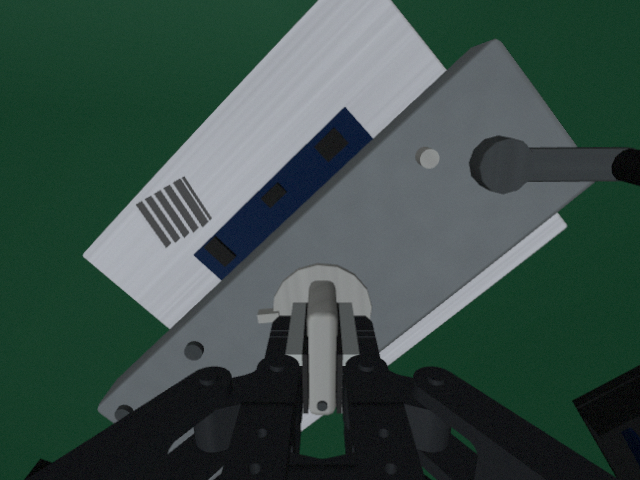

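>>> {"op": "step_arm", "data": {"deltas": [[[1,0,0,0,0,0,0],[1,0,0,0,0,0,0],[1,0,0,0,0,0,0],[1,0,0,0,0,0,0],[1,0,0,0,0,0,0],[1,0,0,20,0,0,0],[1,0,0,40,0,0,0],[1,0,0,20,0,0,0],[1,0,0,0,0,0,0],[1,0,0,0,0,0,0]]]}}

```text
clock: 13.48
eef_pos: [575.0, -52.1, 202.3]
tool_rot: [3.141, 0.002, 2.533]
force: [0.4, 0.8, -1.0]
width: 85.6
```

```bash
python3 st.py;  python3 - <<'E'
from h import *
K,D,R,t=I=info("wrist");np.savez("pics/w6.npz",K=K,D=D,R=R,t=t);im,_=snap("wrist","w6")
print(proj("wrist",[[574.5,-52.2,103]],I))
c=cv2.resize(im[200:340,240:400,::-1],None,fx=5,fy=4.2857,interpolation=cv2.INTER_CUBIC);cv2.imwrite("pics/w6c.png",c)
E
```

```text
13.48 [575.  -52.1 202.3] yaw 2.5328 F [ 0.4  0.8 -1. ] T [-0.029  0.015  0.012] w 85.62 [ 0.42  0.63 -0.61  1.76  0.45  0.89  0.59] tau7 0.032
[[320.13155269 245.72023114]]
```

View pics/w6.png

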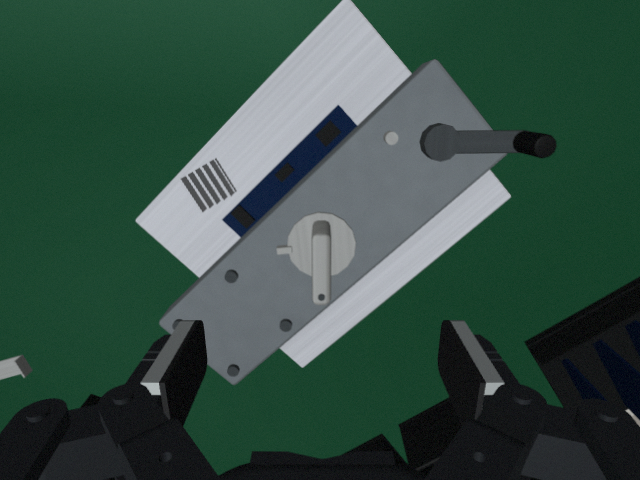

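View pics/w6c.png

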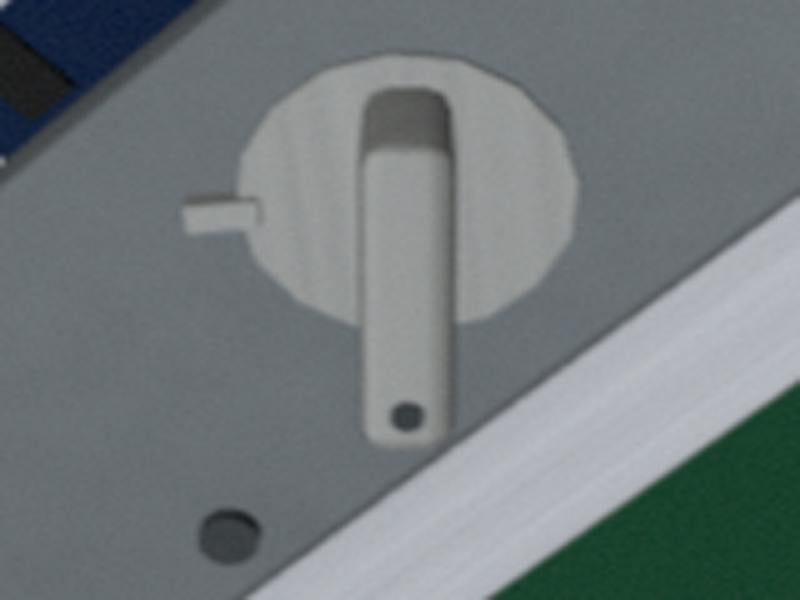

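```bash
 python3 - <<'E'
from h import *
z=np.load("pics/w6.npz");I=(z["K"],z["D"],z["R"],z["t"])
s=lambda u,v:(240+u/5,200+v/4.2857)
c=ray("wrist",[s(409,191)],103,I)[0];print("c",c)
ed=ray("wrist",[s(240,191),s(578,191),s(409,55),s(409,330)],103,I);print(ed.round(1),np.linalg.norm(ed[0]-ed[1]),np.linalg.norm(ed[2]-ed[3]))
ang=lambda d:np.arctan2(d[1],d[0])
# tooth edges direction and tip
for zz in(103,105,108):
  T=ray("wrist",[s(185,218),s(186,204),s(258,200),s(187,233),s(262,229)],zz,I)
  print(zz,"tip r",np.linalg.norm((T[0]-c)[:2]),"ang tip",ang(T[0]-c),"edges",ang(T[1]-T[2]),ang(T[3]-T[4]))
# wing top edges
P=ray("wrist",[s(365,175),s(366,420),s(450,175),s(449,420),s(407,148),s(407,444),s(407,417)],143,I)
e=[ang(P[1]-P[0]),ang(P[3]-P[2]),ang(P[5]-P[4])]
print("wing",e,"len",np.linalg.norm(P[5]-P[4]),"ctr",P[4:6].mean(0))
E
```

```text
c [574.47089215 -50.94547642 103.        ]
[[562.7 -67.7 103. ]
 [586.2 -34.1 103. ]
 [558.2 -39.6 103. ]
 [592.  -63.2 103. ]] 40.98094609968452 41.290730228023236
103 tip r 27.607619624079287 ang tip -2.0320496199319553 edges -2.1114020693595537 -2.1136585493312854
105 tip r 27.277871954930287 ang tip -2.0575806610239176 edges -2.111402069359568 -2.1136585493312867
108 tip r 26.817591421693944 ang tip -2.097011347551324 edges -2.1114020693595608 -2.1136585493312845
wing [np.float64(-0.6129051486198257), np.float64(-0.6059368671441684), np.float64(-0.6095009520528241)] len 38.42594497913819 ctr [574.20847213 -51.02618043 143.        ]
```

>>> {"op": "step_arm", "data": {"deltas": [[[1,0,0,0,0,0,-0.12],[1,0,0,0,0,0,-0.12],[1,0,0,0,0,0,-0.12],[1,0,0,0,0,0,-0.12],[1,0,0,0,0,0,-0.12],[1,0,0,0,0,0,-0.12],[1,0,0,0,0,0,-0.12],[1,0,0,0,0,0,-0.12],[1,0,0,0,0,0,-0.12],[1,0,0,0,0,0,-0.12]]]}}

```text
clock: 14.37
eef_pos: [573.2, -52.3, 199.5]
tool_rot: [-3.138, 0.001, 1.327]
force: [-0.3, -0.1, 0.3]
width: 85.3
```

>>> {"op": "step_arm", "data": {"deltas": [[[1,0,0,0,0,0,-0.12],[1,0,0,0,0,0,-0.12],[1,0,0,0,0,0,-0.08],[1,0,0,0,0,0,0],[1,0,0,0,0,0,0]]]}}

```text
clock: 14.78
eef_pos: [573.5, -52.1, 200.0]
tool_rot: [-3.14, 0.002, 1.015]
force: [0.6, -0.4, -0.5]
width: 85.4
```

```bash
python3 st.py;  python3 - <<'E'
from h import *
K,D,R,t=I=info("wrist");np.savez("pics/w7.npz",K=K,D=D,R=R,t=t);im,_=snap("wrist","w7")
im2,_=ctrl.get_image("wrist");im3,_=ctrl.get_image("wrist")
im=(im.astype(float)+im2+im3)/3;im=im.astype(np.uint8);cv2.imwrite("pics/w7m.png",im[:,:,::-1])
c=cv2.resize(im[200:300,270:370,::-1],None,fx=6,fy=6,interpolation=cv2.INTER_CUBIC);cv2.imwrite("pics/w7c.png",c)
E
```

```text
14.78 [573.5 -52.1 200. ] yaw 1.0155 F [ 0.6 -0.4 -0.5] T [0.02  0.036 0.021] w 85.36 [ 0.16  0.57 -0.18  1.77  0.14  0.82 -0.64] tau7 -0.125
```

View pics/w7c.png

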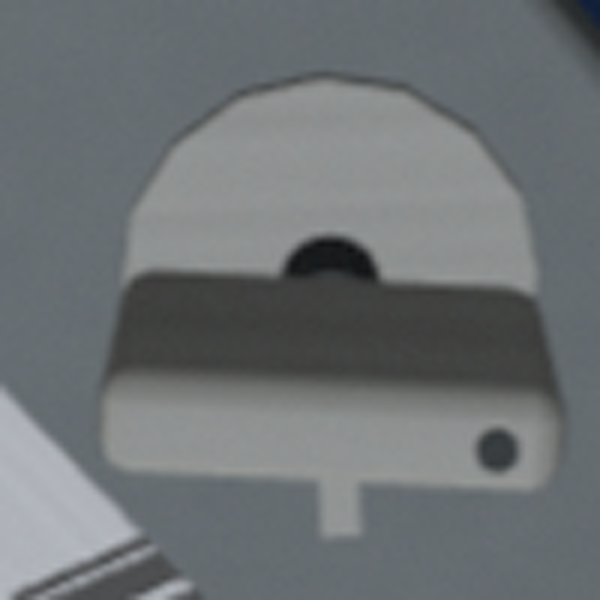

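```bash
 python3 - <<'E'
from h import *
z=np.load("pics/w7.npz");I=(z["K"],z["D"],z["R"],z["t"])
s=lambda u,v:(270-.42+u/6,200-.42+v/6)
ang=lambda d:np.arctan2(d[1],d[0])
c=ray("wrist",[s(331.5,273)],103,I)[0]
for zz in(103,105,108):
  T=ray("wrist",[s(341.5,536)],zz,I);print(zz,c,"tip",ang(T[0]-c),np.linalg.norm((T[0]-c)[:2]))
P=ray("wrist",[s(140,372),s(540,388),s(140,469),s(530,488),s(105,422),s(560,443)],143,I)
print("wing",[ang(P[i+1]-P[i]) for i in(0,2,4)])
E
```

```text
103 [575.16508133 -51.03733813 103.        ] tip -2.088291897525396 28.98241031525472
105 [575.16508133 -51.03733813 103.        ] tip -2.0877804291050035 28.028187982611303
108 [575.16508133 -51.03733813 103.        ] tip -2.0869444140587587 26.59686946455059
wing [np.float64(-0.5982287582797878), np.float64(-0.6083126322690808), np.float64(-0.605189954889793)]
```

>>> {"op": "step_arm", "data": {"deltas": [[[1,0,0,0,0,0,0.12],[1,0,0,0,0,0,0.12],[1,0,0,0,0,0,0.12],[1,0,0,0,0,0,0.12],[1,0,0,0,0,0,0.12],[1,0,0,0,0,0,0.12],[1,0,0,0,0,0,0.12],[1,0,0,0,0,0,0.12],[1,0,0,0,0,0,0.12],[1,0,0,0,0,0,0.12]]]}}

```text
clock: 15.77
eef_pos: [574.3, -52.4, 201.2]
tool_rot: [3.142, -0.0, 2.219]
force: [-1.1, 0.2, 0.7]
width: 85.5
```

>>> {"op": "step_arm", "data": {"deltas": [[[1,0,0,0,0,0,0.12],[1,0,0,0,0,0,0.12],[1,0,0,0,0,0,0.08],[1,0,0,0,0,0,0],[1,0,0,0,0,0,0]]]}}

```text
clock: 16.18
eef_pos: [574.3, -52.5, 201.1]
tool_rot: [3.141, -0.0, 2.53]
force: [0.2, 0.4, -0.4]
width: 84.9
```

```bash
python3 st.py
```

```text
16.18 [574.3 -52.5 201.1] yaw 2.5305 F [ 0.2  0.4 -0.4] T [ 0.001 -0.029 -0.026] w 84.92 [ 0.43  0.63 -0.61  1.76  0.45  0.9   0.58] tau7 0.132
```

>>> {"op": "step_arm", "data": {"deltas": [[[1,0,0,-20,0,0,0],[1,0,0,-30,0,0,0],[1,0,0,-20,0,0,0],[1,0,0,-9,0,0,0],[1,0,0,0,0,0,0],[0,0,0,0,0,0,0],[0,0,0,0,0,0,0],[0,0,0,0,0,0,0],[0,0,0,0,0,0,0],[0,0,0,0,0,0,0]]]}}

```text
clock: 17.02
eef_pos: [574.9, -52.2, 123.2]
tool_rot: [3.141, 0.001, 2.532]
force: [1.1, -0.2, 0.3]
width: 25.7
```

>>> {"op": "step_arm", "data": {"deltas": [[[0,0,0,0,0,0,0],[0,0,0,0,0,0,0],[0,0,0,0,0,0,0.02],[0,0,0,0,0,0,0.03],[0,0,0,0,0,0,0.03],[0,0,0,0,0,0,0],[0,0,0,0,0,0,0]]]}}

```text
clock: 17.6
eef_pos: [574.7, -52.2, 122.9]
tool_rot: [3.141, 0.001, 2.614]
force: [-1.6, -1.3, 6.5]
width: 8.8
```

```bash
python3 st.py
```

```text
17.6 [574.7 -52.2 122.9] yaw 2.6142 F [-1.6 -1.3  6.5] T [-0.034  0.245  0.05 ] w 8.75 [ 0.39  0.74 -0.56  1.82  0.55  0.75  0.57] tau7 -0.026
```

>>> {"op": "step_arm", "data": {"deltas": [[[1,0,0,0,0,0,0],[1,0,0,0,0,0,0],[1,0,0,0,0,0,0],[1,0,0,0,0,0,0],[1,0,0,0,0,0,0],[1,0,0,20,0,0,0],[1,0,0,40,0,0,0],[1,0,0,20,0,0,0],[1,0,0,0,0,0,0],[1,0,0,0,0,0,0]]]}}

```text
clock: 18.43
eef_pos: [575.1, -52.2, 203.4]
tool_rot: [3.141, 0.002, 2.613]
force: [0.1, -0.1, -0.5]
width: 85.4
```

```bash
python3 st.py;  python3 - <<'E'
from h import *
K,D,R,t=I=info("wrist");np.savez("pics/w8.npz",K=K,D=D,R=R,t=t);im,_=snap("wrist","w8")
im2,_=ctrl.get_image("wrist");im3,_=ctrl.get_image("wrist")
im=(im.astype(float)+im2+im3)/3;im=im.astype(np.uint8);cv2.imwrite("pics/w8m.png",im[:,:,::-1])
c=cv2.resize(im[200:320,260:380,::-1],None,fx=5,fy=5,interpolation=cv2.INTER_CUBIC);cv2.imwrite("pics/w8c.png",c)
E
```

```text
18.43 [575.1 -52.2 203.4] yaw 2.6127 F [ 0.1 -0.1 -0.5] T [-0.039 -0.015 -0.019] w 85.41 [ 0.44  0.63 -0.63  1.75  0.46  0.9   0.65] tau7 0.032
```

View pics/w8c.png

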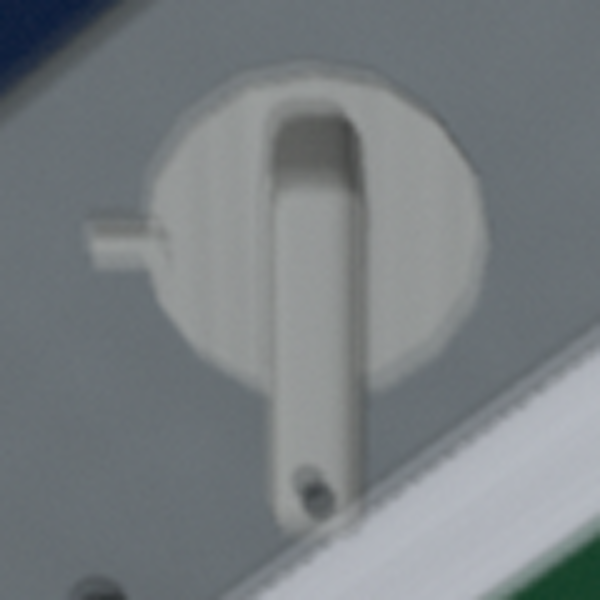

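View pics/w8m.png

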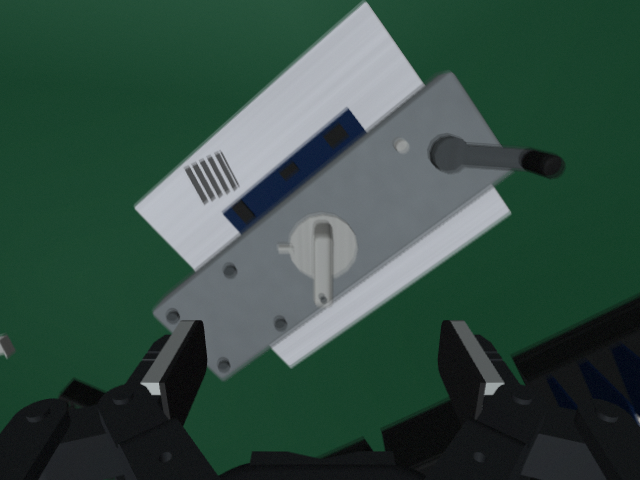

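```bash
python3 st.py;  python3 - <<'E'
from h import *
K,D,R,t=I=info("wrist");np.savez("pics/w9.npz",K=K,D=D,R=R,t=t);im,_=snap("wrist","w9")
c=cv2.resize(im[200:320,260:380,::-1],None,fx=6,fy=5,interpolation=cv2.INTER_CUBIC);cv2.imwrite("pics/w9c.png",c)
E
```

```text
18.58 [573.4 -52.4 201. ] yaw 2.6127 F [-0.3 -0.1 -0.1] T [0.011 0.009 0.059] w 85.86 [ 0.44  0.64 -0.63  1.76  0.46  0.9   0.65] tau7 -0.001
```

View pics/w9c.png

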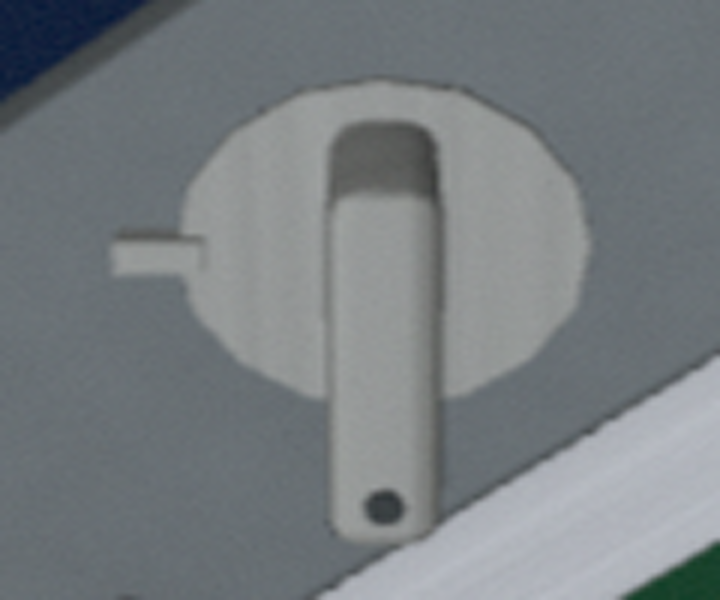

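>>> {"op": "step_arm", "data": {"deltas": [[[0,5,15,0,0,0,-0.03],[0,8,22,0,0,0,-0.04],[0,8,22,0,0,0,0],[0,8,22,0,0,0,0],[0,8,18,0,0,0,0],[0,3,8,0,0,0,0],[0,0,0,0,0,0,0],[0,0,0,0,0,0,0],[0,0,0,0,0,0,0]]]}}

```text
clock: 19.38
eef_pos: [613.8, 52.8, 201.6]
tool_rot: [-3.139, -0.0, 2.541]
force: [0.6, -0.5, -0.7]
width: -0.2
```

```bash
python3 st.py;  python3 - <<'E'
from h import *
K,D,R,t=I=info("wrist");np.savez("pics/w10.npz",K=K,D=D,R=R,t=t);im,_=snap("wrist","w10")
E
```

```text
19.38 [613.8  52.8 201.6] yaw 2.5411 F [ 0.6 -0.5 -0.7] T [-0.098 -0.008 -0.045] w -0.23 [ 0.23  0.68 -0.6   1.64  0.45  0.96  0.44] tau7 0.001
```

View pics/w10.png

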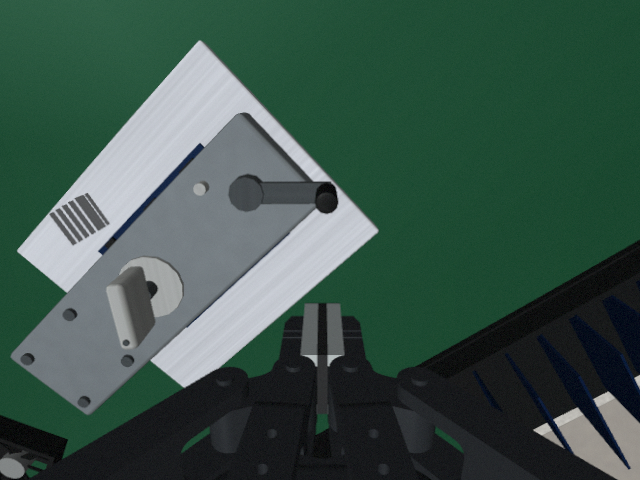

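```bash
python3 - <<'E'
from h import *
z=np.load("pics/w10.npz");I=(z["K"],z["D"],z["R"],z["t"])
p=ray("wrist",[(326,201.5)],134,I)[0];c=ray("wrist",[(246.5,193)],112,I)[0];d=p-c
print(p,c,np.linalg.norm(d[:2]),np.degrees(np.arctan2(d[1],d[0])))
piv=np.array([560.9,37.2])
for th in np.radians([55.7,65,80,95,110,118,121,123,125]):
    r=np.array([np.cos(th),np.sin(th)]);t=np.array([-r[1],r[0]]);print(np.degrees(th).round(),(piv+45*r-17*t).round(1))
E
```

```text
[585.8691726   74.99725234 134.        ] [561.12831946  38.32127502 112.        ] 44.240672761001456 55.99721479062785
56.0 [600.3  64.8]
65.0 [595.3  70.8]
80.0 [585.5  78.6]
95.0 [573.9  83.5]
110.0 [561.5  85.3]
118.0 [554.8  84.9]
121.0 [552.3  84.5]
123.0 [550.6  84.2]
125.0 [549.   83.8]
```

>>> {"op": "step_arm", "data": {"deltas": [[[0,0,2,-20,0,0,0],[0,0,0,-30,0,0,0],[0,0,0,-20,0,0,0],[0,0,0,-7,0,0,0],[0,0,0,0,0,0,0],[0,0,0,0,0,0,0]]]}}

```text
clock: 19.93
eef_pos: [614.7, 56.2, 125.8]
tool_rot: [3.141, 0.0, 2.542]
force: [0.6, 0.2, 0.9]
width: 0.0
```

```bash
python3 st.py
```

```text
19.93 [614.7  56.2 125.8] yaw 2.5418 F [0.6 0.2 0.9] T [-0.04  -0.015 -0.018] w 0.04 [ 0.19  0.77 -0.54  1.7   0.52  0.81  0.37] tau7 -0.01
```

>>> {"op": "step_arm", "data": {"deltas": [[[0,-7,4,-1,0,0,0],[0,-7,5,0,0,0,0],[0,-3,3,0,0,0,0.08],[0,-2,3,0,0,0,0.08]]]}}

```text
clock: 20.27
eef_pos: [595.5, 72.0, 125.6]
tool_rot: [3.142, 0.003, 2.707]
force: [1.5, -2.4, -0.5]
width: -0.1
```

```bash
python3 st.py
```

```text
20.27 [595.5  72.  125.6] yaw 2.7073 F [ 1.5 -2.4 -0.5] T [-0.602 -0.378  0.035] w -0.1 [ 0.19  0.76 -0.58  1.76  0.56  0.8   0.46] tau7 -0.827
```

Contact with about 3 N, as expected. Continuing the arc.

>>> {"op": "step_arm", "data": {"deltas": [[[0,-3,2,0,0,0,0.08],[0,-4,3,0,0,0,0.09],[0,-3,2,0,0,0,0.09],[0,-4,2,0,0,0,0.09],[0,-4,1,0,0,0,0.09],[0,-4,2,0,0,0,0.08],[0,-4,1,0,0,0,0.09]]]}}

```text
clock: 20.85
eef_pos: [570.4, 85.3, 125.8]
tool_rot: [-3.141, 0.004, -2.966]
force: [3.8, -0.4, -0.8]
width: -0.2
```

```bash
python3 st.py
```

```text
20.85 [570.4  85.3 125.8] yaw 3.3175 F [ 3.8 -0.4 -0.8] T [-0.201 -0.685  0.009] w -0.2 [ 0.26  0.78 -0.74  1.82  0.7   0.82  0.9 ] tau7 -0.933
```

>>> {"op": "step_arm", "data": {"deltas": [[[0,-4,0,0,0,0,0.08],[0,-4,0,0,0,0,0.08],[0,-4,0,0,0,0,0.08],[0,-3,0,0,0,0,0.06]]]}}

```text
clock: 21.18
eef_pos: [555.3, 85.7, 125.8]
tool_rot: [-3.14, 0.004, -2.666]
force: [3.0, 0.2, -1.1]
width: 0.0
```

```bash
python3 st.py
```

```text
21.18 [555.3  85.7 125.8] yaw 3.6175 F [ 3.   0.2 -1.1] T [-0.03  -0.695  0.042] w 0.01 [ 0.3   0.79 -0.82  1.86  0.77  0.84  1.13] tau7 -0.451
```

>>> {"op": "step_arm", "data": {"deltas": [[[0,-2,0,0,0,0,0.04],[0,-2,-1,0,0,0,0.04]]]}}

```text
clock: 21.35
eef_pos: [551.5, 85.1, 125.8]
tool_rot: [-3.141, 0.004, -2.587]
force: [2.8, 0.9, -1.2]
width: 0.1
```

```bash
python3 st.py
```

```text
21.35 [551.5  85.1 125.8] yaw 3.6958 F [ 2.8  0.9 -1.2] T [ 0.38  -0.509  0.035] w 0.06 [ 0.31  0.79 -0.84  1.87  0.78  0.84  1.19] tau7 -0.397
```

>>> {"op": "step_arm", "data": {"deltas": [[[0,-1.5,-0.5,0,0,0,0.02],[0,-1.5,-0.5,0,0,0,0.02]]]}}

```text
clock: 21.52
eef_pos: [549.8, 84.8, 125.9]
tool_rot: [-3.141, 0.007, -2.549]
force: [7.5, 2.9, -2.5]
width: 0.2
```

```bash
python3 st.py
```

```text
21.52 [549.8  84.8 125.9] yaw 3.7347 F [ 7.5  2.9 -2.5] T [ 0.803 -1.626 -0.006] w 0.22 [ 0.32  0.79 -0.85  1.88  0.79  0.84  1.22] tau7 -0.203
```

>>> {"op": "step_arm", "data": {"deltas": [[[0,-1,-0.5,0,0,0,0],[0,0,0,0,0,0,0],[0,0,0,0,0,0,0]]]}}

```text
clock: 21.77
eef_pos: [549.8, 84.8, 125.9]
tool_rot: [-3.141, 0.009, -2.55]
force: [8.4, 3.2, -3.3]
width: 0.1
```

```bash
python3 st.py
```

```text
21.77 [549.8  84.8 125.9] yaw 3.7336 F [ 8.4  3.2 -3.3] T [ 0.793 -1.721  0.027] w 0.12 [ 0.32  0.79 -0.85  1.88  0.79  0.84  1.22] tau7 -0.029
```

>>> {"op": "step_arm", "data": {"deltas": [[[0,-1.5,-1,0,0,0,0],[0,0,0,0,0,0,0],[0,0,0,0,0,0,0]]]}}

```text
clock: 22.02
eef_pos: [549.7, 84.7, 126.1]
tool_rot: [-3.141, 0.013, -2.549]
force: [10.7, 5.2, -5.6]
width: 0.0
```

```bash
python3 st.py
```

```text
22.02 [549.7  84.7 126.1] yaw 3.7338 F [10.7  5.2 -5.6] T [ 1.135 -2.341  0.042] w 0.02 [ 0.32  0.79 -0.85  1.88  0.8   0.83  1.22] tau7 -0.04
```

>>> {"op": "step_arm", "data": {"deltas": [[[0,8,5,0,0,0,0],[0,10,7,0,0,0,0],[0,5,3,20,0,0,0],[0,0,0,35,0,0,0],[0,0,0,35,0,0,-0.1],[0,0,0,10,0,0,-0.1],[0,0,-20,0,0,0,-0.1],[0,0,-30,0,0,0,-0.1],[0,0,-30,0,0,0,-0.1],[0,0,-30,0,0,0,-0.1]]]}}

```text
clock: 22.85
eef_pos: [566.8, -14.3, 224.8]
tool_rot: [-3.141, -0.001, 3.129]
force: [1.1, -0.2, -0.6]
width: -0.0
```

>>> {"op": "step_arm", "data": {"deltas": [[[0,0,-20,0,0,0,0],[0,0,0,0,0,0,0],[0,0,0,0,0,0,0],[0,0,0,0,0,0,0],[0,0,0,0,0,0,0]]]}}

```text
clock: 23.27
eef_pos: [567.6, -31.8, 224.6]
tool_rot: [3.141, -0.0, 3.135]
force: [1.0, 0.7, -0.0]
width: 0.3
```

```bash
python3 st.py;  python3 - <<'E'
from h import *
K,D,R,t=I=info("wrist");np.savez("pics/w11.npz",K=K,D=D,R=R,t=t);im,_=snap("wrist","w11")
snap("top","top1");snap("side","side1")
E
```

```text
23.27 [567.6 -31.8 224.6] yaw 3.1353 F [ 1.   0.7 -0. ] T [ 0.03  -0.029 -0.001] w 0.32 [ 0.51  0.64 -0.8   1.75  0.54  0.99  1.06] tau7 -0.003
```

View pics/w11.png

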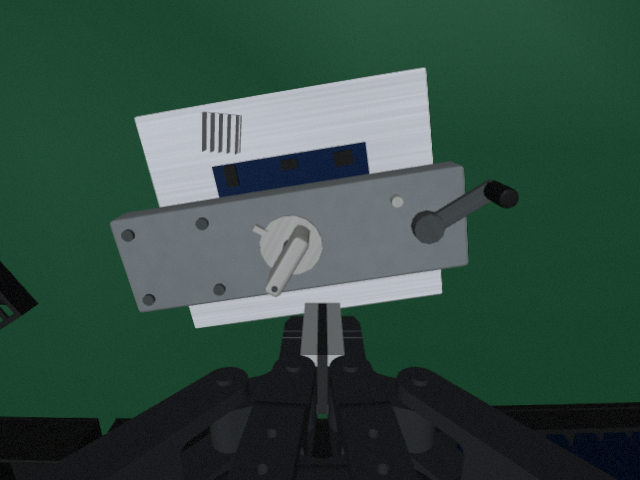

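```bash
python3 - <<'E'
from h import *
im=cv2.imread("pics/w11.png");cv2.imwrite("pics/w11c.png",cv2.resize(im[205:305,240:340],None,fx=6,fy=6,interpolation=cv2.INTER_CUBIC))
z=np.load("pics/w11.npz");I=(z["K"],z["D"],z["R"],z["t"])
p=ray("wrist",[(509,198)],134,I)[0];c=ray("wrist",[(428.5,228)],112,I)[0];d=p-c
a=np.degrees(np.arctan2(d[1],d[0]));print(p,c,np.linalg.norm(d[:2]),a, "lever",np.radians(a-8.65-40))
e=p[:2]-np.array([560.9,37.2]);a=np.degrees(np.arctan2(e[1],e[0]));print("w/ fixed pivot",np.radians(a-8.65-40),np.linalg.norm(e))
E
```

```text
[536.45985856  75.27085787 134.        ] [560.67537733  36.71006339 112.        ] 45.53379207036478 122.12811748467676 lever 1.2824350782748235
w/ fixed pivot 1.292399292626122 45.24058722379915
```

View pics/w11c.png

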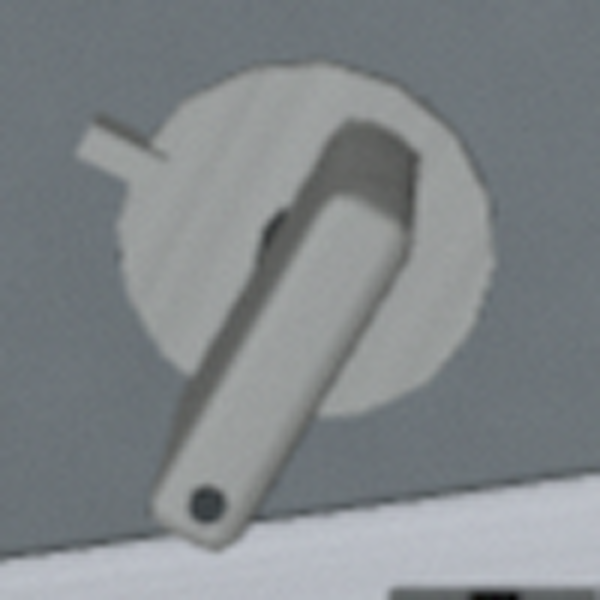

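View pics/top1.png

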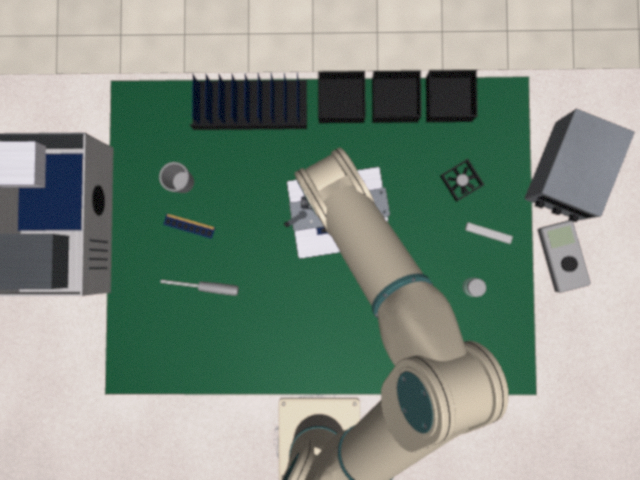

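```bash
python3 - <<'E'
from h import *
z=np.load("pics/w11.npz");I=(z["K"],z["D"],z["R"],z["t"])
s=lambda u,v:(240-.42+u/6,205-.42+v/6)
ang=lambda d:np.arctan2(d[1],d[0])
c=ray("wrist",[s(307,241)],103,I)[0]
for zz in(105,108):
  T=ray("wrist",[s(87,138)],zz,I);print(zz,c,ang(T[0]-c),np.linalg.norm(T[0]-c))
T=ray("wrist",[s(98,120),s(165,158),s(80,156),s(128,182)],105,I);print("tooth edges",ang(T[0]-T[1]),ang(T[2]-T[3]))
P=ray("wrist",[s(315,215),s(160,490),s(402,250),s(243,530),s(366,203),s(193,530)],143,I)
print("wing",[ang(P[i+1]-P[i]) for i in(0,2,4)])
E
```

```text
105 [574.46782583 -51.54946517 103.        ] -2.0685179279674077 26.605543071359687
108 [574.46782583 -51.54946517 103.        ] -2.1079883218424476 26.98925621055339
tooth edges -2.124247825509582 -2.1060454276122824
wing [np.float64(-0.5154681032013374), np.float64(-0.5076071539055463), np.float64(-0.4854327946513558)]
```

```bash
python3 -c "
from cell import ctrl
print(ctrl.finish_job())"
```

```text
the job is handed in; nothing more can be done
None
```

I bottomed the thumbscrew, backed it off a quarter turn, swung the lock lever to its stop and handed the job in at about 23 s of the 64 s allowed. No verdict was reported.

- **Thumbscrew:** I gripped the wing and turned it clockwise. The torque began to rise about 2.2 rad from where I found it. I held it there at 0.6 to 0.77 N m for nearly a second, well under the 1.5 N m limit.
- **Back-off:** After I turned back 1.567 rad by the tool's own angle, the camera showed the wing only about 1.48 rad from the witness tooth. I put the gap down to give in the grip, gripped again and added 0.08 rad. The last checks put the wing 1.57 rad from the tooth, give or take about 0.03. Single readings of the tooth angle disagreed by a few hundredths of a radian, depending on the height assumed for the tooth.
- **Lock lever:** I pushed the post round with the closed fingers, at about 3 N, until it stopped moving while the push rose to about 12 N. I then backed clear. The camera puts the lever at about 1.28 to 1.29 rad, against the 1.3 rad stop.
- **Other items:** In the last top view the loose items on the bench stand where they were. The heat sink still sits on the base plate in the last wrist view. The arm was clear of everything when I handed in.

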